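# Load the cleaner and set its inlet valve

### The job

Tip the steel tray up by its red handle so that all five hubs drop into the cleaner's basin, and lower the tray flat again. Then close the green valve wheel all the way to its stop (clockwise), and from the stop back it off exactly two full turns. Finish while still gripping the wheel's black crank grip, holding it still at that setting; leave the other things on the bench where they are.

Things in the scene. Friction and masses are not known exactly. Their poses are not given: they have to be found in the camera images.
- cleaner: White bench cleaner with an open basin, fixed. Origin: on the table, under the middle of the tray's hinge. +y points from the hinge into the basin, x along the hinge. Basin opening 184 (x) by 174 (y) mm, y = 0 to 174, rim 100 mm above the table, inner floor 22 mm; clear splash guards up to 60 mm higher on the far (+y) side and its corners. The tip tray stands on the -y side.
- tray_hinge (a point): Middle of the tray's hinge line, 101 mm above the table, at the basin's inner edge. x along the hinge, y horizontally into the basin.
- tray_handle (a point): Middle of the red bar handle of the tip tray: round, 12 mm thick, 84 mm long, parallel to the hinge, carried by a thin arm at each end. With the tray flat its centre is 185 mm from the hinge (towards the cleaner's -y) and 26 mm above it; 55 mm of free space between the bar's centre and the tray's end wall. The point turns with the tray.
- tray (a joint): Tilt of the steel tip tray (rad). 0 = flat on its stand, grows as the handle end is lifted and swings up towards the basin, stop at 1.4. The tray (116 by 130 mm, walls 34 mm, open at the hinge side, 0.35 kg) falls back flat if let go. The hubs slide off into the basin at a tilt of roughly 0.6 to 1.2.
- valve (a joint): Opening angle of the inlet valve's wheel (rad, counts full turns). 0 = closed, against the hard stop; grows as the wheel turns anticlockwise seen from above; one turn is 6.283; upper stop at 19.0. It stays where it is left; turning takes about 0.12 N m plus a little drag (3 to 5 N at the crank grip).
- valve_axis (a point): Point on the wheel's upright axis, 124 mm above the table, at the height of the crank grip's middle. Green wheel, rim 102 mm across, rim top 95 mm above the table, on a brass valve fixed to the table.
- crank_grip: Black upright crank grip with a yellow band on the wheel's rim: round, 22 mm thick, 48 mm high, axis upright, 45 mm from the wheel's axis. It spins freely about its own axis, so a gripper holding it can be led round in a circle without turning. Origin: centre of its lower end, 96 mm above the table.
- crank_mid (a point): On the crank grip's axis, 28 mm above its lower end, 124 mm above the table: the place to grip it from above.
- hub0: One of five loose instrument hubs on the tray: blue flange 26 mm across and 12 mm high with a brass neck 18 mm across, 26 mm high in all, about 40 g. Origin: centre of the flange's underside.
- hub1: One of five loose instrument hubs on the tray: blue flange 26 mm across and 12 mm high with a brass neck 18 mm across, 26 mm high in all, about 40 g. Origin: centre of the flange's underside.
- hub2: One of five loose instrument hubs on the tray: blue flange 26 mm across and 12 mm high with a brass neck 18 mm across, 26 mm high in all, about 40 g. Origin: centre of the flange's underside.
- hub3: One of five loose instrument hubs on the tray: blue flange 26 mm across and 12 mm high with a brass neck 18 mm across, 26 mm high in all, about 40 g. Origin: centre of the flange's underside.
- hub4: One of five loose instrument hubs on the tray: blue flange 26 mm across and 12 mm high with a brass neck 18 mm across, 26 mm high in all, about 40 g. Origin: centre of the flange's underside.
- clamp_a: Bystander: steel ring-handled clamp, 160 mm long, lying flat. Origin at its pivot.
- clamp_b: Bystander: a second steel clamp, 160 mm long. Origin at its pivot.
- retractor: Bystander: steel retractor, 150 mm long, 24 mm wide, ends turned up 25 and 50 mm. Origin: middle of its underside.
- bowl: Bystander: steel bowl, 120 mm across, 50 mm high. Origin: centre of its underside.
- bottle: Bystander: white bottle, 60 mm across, 170 mm high. Origin: centre of its underside.
- brush: Bystander: green cleaning brush lying flat, about 200 mm long. Origin: its underside.

How it is judged:
On the way, in this order (a step that is already met when the one before it is completed fails the run):
1. all five hubs have dropped into the basin (z of each of hub0, hub1, hub2, hub3, hub4 in the frame of cleaner below 0.09 m and y of hub0 in the frame of cleaner between 0 and 0.174 m and x of hub0 in the frame of cleaner between -0.092 and 0.092 m and y of hub1 in the frame of cleaner between 0 and 0.174 m and x of hub1 in the frame of cleaner between -0.092 and 0.092 m and y of hub2 in the frame of cleaner between 0 and 0.174 m and x of hub2 in the frame of cleaner between -0.092 and 0.092 m and y of hub3 in the frame of cleaner between 0 and 0.174 m and x of hub3 in the frame of cleaner between -0.092 and 0.092 m and y of hub4 in the frame of cleaner between 0 and 0.174 m and x of hub4 in the frame of cleaner between -0.092 and 0.092 m), for 0.2 s.
2. the tray is lowered flat again (value of joint tray below 0.1 rad), for 0.2 s.
3. the valve is closed to its stop (value of joint valve below 0.1 rad), for 0.1 s.
At the end, for the whole second after the job is handed in: All five hubs lie in the basin (below its rim), the tray is flat (under 0.1 rad), the valve stands at 12.57 rad, that is two turns from its stop (within 0.2 rad), is still, and the fingers press on the crank grip with more than 2 N (all of step 1 and value of joint tray below 0.1 rad and value of joint valve between 12.366 and 12.766 rad and velocity of joint valve between -0.1 and 0.1 rad/s and contact force between the fingers and crank_grip above 2 N); the arm keeps its last pose, push and grip.
It fails at once if a bystander is pushed more than 40 mm or the bottle is tipped over (distance of any of clamp_a, clamp_b, retractor, bowl, bottle, brush from where it was at the start of the episode above 0.04 m or angle between bottle's own z axis and vertical above 0.5 rad).
It also fails if it takes over 72 s, if anything falls off the work surface, if the arm or the gripper's body presses on something with over 40 N, if the wrist force passes 120 N, or if a joint passes its speed limit or range.

### The arm

A 6-joint arm with a two-finger parallel gripper is mounted at the origin on the work surface. World frame = base frame: x ahead of the robot, y to its left, z up, the work surface at z = 0. Lengths are in m, angles in rad, forces in N, time in s.
With the tool pointing down it reaches from about 0.35 to 0.775 m from the base axis. Payload 5.5 kg.
Tool frame: the origin (TCP) lies on the centre line of the jaws, within the pads' length; the fingertips stand 11 mm ahead of it and the grasp point (between the pads) lies 8 mm behind it (env.tip_extent is the distance from the TCP to the fingertips, in m); z points along the fingers, y is the line along which they close (so a half turn about z gives the same grasp; the last joint's range is limited). The gripper opens to 85 mm and grips with 20 to 120 N. Pads are 22 mm wide; open, the fingers measure 114 mm over their backs; the gripper's body (76 mm by 85 mm) begins 54 mm behind the grasp point. The pads swing forward as they close: fully open they stand 13 mm farther back than shut.
Start: joints at [-0.14, 0.313, 0.046, 1.304, 0, 1.431], TCP at [0.575, -0, 0.242] pointing down, gripper open.
Joint ranges: [-2.76, 2.76], [-0.86, 1.69], [-1.03, 1.26], [-2.2, 2.34], [-1.47, 1.5], [-3.14, 3.14]. Speed limits (rad/s): [2.57, 2.57, 3.14, 3.14, 3.14, 3.14].

### API

Orientations are given as a unit quaternion [w, x, y, z].
In Python, from workcell import env gives the robot as it stands.
- The arm moves only by the shell command python3 -m jog 'ROWS' [FORCE]. ROWS is JSON, a list of rows, each a list of 5 numbers: the gripper's target within -1 to 1 (shut at 1, half-way at 0, fully open at -1), then the shift along the tool's x, y, z in m, then the turn about the tool's z in degrees. In form: [[fingers, tx, ty, tz, turn], ...]. A call has 1 to 5 rows; each row shifts and turns the commanded pose from where the row before left it, along the tool's axes as they then stand; what a row does not reach is not made up. A row lasts 1/12 s, in which the tool goes at most 41.7 mm and 7.16 degrees, less where a joint would pass 70% of its speed; a pose out of reach is approached as far as the arm can. A call is refused whole if a number of a shift passes 0.0417 or a number of a turn 7.16, either way. A call with a gripper value outside its range is refused whole. The fingers move at their own pace and stop on an object; FORCE is the grip in N (left out, the last holds). Time passes only in rows, so rows that do not move let the fingers close. It gives the time, the measured TCP pose, the force, the opening and the grip force at its end, in the units of the state.
- env.get_state(): the state, without advancing time (a new reading comes with each control period).
- env.read_camera(name): name is "scene" or "side" or "wrist"; returns a dict with "img" (384x512x3 uint8, red, green, blue), "fov_y" (degrees; the focal length in pixels is half the picture's height over the tangent of half this angle, whatever the lens; pixels are square), "cx", "cy" (the principal point, pixels), "T" (4x4, takes a point from camera to world coordinates). Camera axes: x right, y up, looking along -z (the intrinsics and any distortion apply to the point x, -y, -z); pixel columns grow to the right and rows downward; lengths in m; the calibration is good to about 2 mm. A picture is of the moment at which its call begins. There is no depth.
- env.hand_in(): hands the job in; it is judged then, once.
The state is a dict: "clock": time; "joint_pos": joint angles; "qvel": joint speeds; "tau": joint torques, N m; "tcp_pos": TCP position; "orientation": TCP orientation; "wrist_force": force on the tool from outside, world axes, zero at the start; "ft_torque": the same for the moment, N m; "finger_gap": finger opening in m; "grip_force": force on a finger pad.
Only numpy, scipy, OpenCV 4.12 (cv2) and the standard library are available. Lean on these libraries where they do the work, as an engineer would, in place of code of your own. Each camera call takes 0.05 s, during which the arm holds its last target. There are 200 camera calls.

## Working session

There is one attempt and no reset: what is moved stays moved. The work goes in short steps, Python scripts to look and compute and a shell command to move; the robot and the scene stay as the last step left them, time stands still between calls to the robot, and variables do not carry over. Pictures are saved under pics/ and viewed, at most 10 in all, crops included, and the job is handed in when it is done.

```bash
ls; mkdir -p pics; python3 - <<'E'
from workcell import env
import cv2,numpy as np
s=env.get_state();print(s)
for n in("scene","side"):
    c=env.read_camera(n);cv2.imwrite(f"pics/{n}0.png",c["img"][:,:,::-1]);print(n,{k:v for k,v in c.items() if k!="img"})
    np.savez(f"{n}0.npz",**c)
E
```

```text
pics
{'clock': 0.0, 'joint_pos': array([-1.39614348e-01,  3.13995010e-01,  4.49794809e-02,  1.30360714e+00,
        1.41145883e-05,  1.43121139e+00]), 'qvel': array([-0.00015343, -0.00097352,  0.00057588,  0.00087905,  0.00144837,
        0.00015566]), 'tau': array([-2.90074182e-03, -4.80629075e+01,  2.98531097e+01,  1.95313990e-02,
       -3.83516899e-04, -4.27451073e-05]), 'tcp_pos': array([5.74506580e-01, 5.55832952e-05, 2.41412132e-01]), 'orientation': array([-7.33522333e-04,  7.07116890e-01,  7.07096082e-01, -5.43942567e-04]), 'wrist_force': array([-0.29549196,  0.68396034,  0.12760914]), 'ft_torque': array([-0.00762805,  0.00662029,  0.00250087]), 'grip_force': 0.0, 'finger_gap': 0.08540262931947852}
scene {'fov_y': 57.636966929820574, 'cx': 255.00848395778047, 'cy': 187.10974628408306, 'T': array([[-0.72574141, -0.38776503,  0.56827607,  1.09449463],
       [ 0.68788845, -0.39647936,  0.60795855,  0.50586815],
       [-0.01043533,  0.83213124,  0.55448057,  0.61866609],
       [ 0.        ,  0.        ,  0.        ,  1.        ]])}
side {'fov_y': 54.55806121182068, 'cx': 252.44811398309497, 'cy': 190.58786847245975, 'T': array([[ 0.82251248,  0.30121455, -0.48243447,  0.14485033],
       [-0.56874088,  0.43165235, -0.70015003, -0.72115922],
       [-0.0026514 ,  0.85026234,  0.52635247,  0.59245681],
       [ 0.        ,  0.        ,  0.        ,  1.        ]])}
```

View pics/scene0.png

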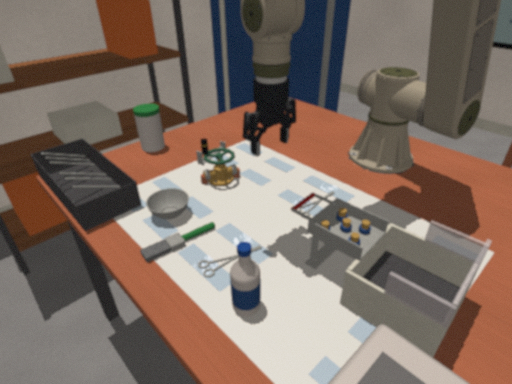

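View pics/side0.png

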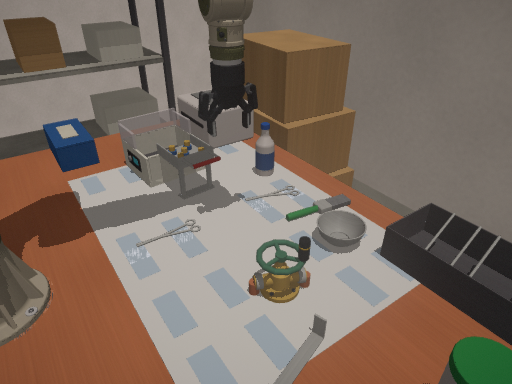

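The scene view shows the red handle at about (307,205), the wheel at (219,157) and the crank grip at (204,146). In the side view they are at (207,160), (281,257) and (305,248). The bottle, bowl and clamps are well clear of the handle. Next I'll locate these by colour.

```bash
cat > h.py <<'E'
import numpy as np,cv2
def ray(c,u,v):
    f=192/np.tan(np.radians(float(c["fov_y"]))/2);T=c["T"]
    d=T[:3,:3]@np.array([(u-c["cx"])/f,-(v-c["cy"])/f,-1]);return T[:3,3],d
def onz(c,u,v,z):
    o,d=ray(c,u,v);return o+d*(z-o[2])/d[2]
def tri(c1,p1,c2,p2):
    o1,d1=ray(c1,*p1);o2,d2=ray(c2,*p2)
    t=np.linalg.lstsq(np.c_[d1,-d2],o2-o1,rcond=None)[0]
    a,b=o1+t[0]*d1,o2+t[1]*d2;return (a+b)/2,np.linalg.norm(a-b)
def mask(c,lo,hi,box):
    hsv=cv2.cvtColor(c["img"],cv2.COLOR_RGB2HSV);m=cv2.inRange(hsv,np.array(lo),np.array(hi))
    x0,y0,x1,y1=box;k=np.zeros_like(m);k[y0:y1,x0:x1]=m[y0:y1,x0:x1];return k
E
python3 - <<'E'
from h import *
S=dict(np.load("scene0.npz"));D=dict(np.load("side0.npz"))
for n,c,b in(("scene",S,(280,180,335,230)),("side",D,(175,140,235,180))):
    m=mask(c,(165,90,40),(180,255,255),b)|mask(c,(0,150,40),(4,255,255),b)
    p=cv2.findNonZero(m)
    r=cv2.minAreaRect(p);print(n,"red",len(p),r,cv2.boundingRect(p))
    (cx,cy),_,_=r;print(onz(c,cx,cy,.127))
    q=p[:,0,:].astype(float);mu=q.mean(0);w=np.linalg.svd(q-mu,full_matrices=0)[2][0];t=(q-mu)@w
    e=[mu+w*np.percentile(t,1),mu+w*np.percentile(t,99)];print(e,[onz(c,*x,.127).round(4) for x in e])
for n,c,b in(("scene",S,(190,135,250,190)),("side",D,(245,230,320,280))):
    m=mask(c,(60,60,20),(95,255,255),b);p=cv2.findNonZero(m);el=cv2.fitEllipse(cv2.convexHull(p));print(n,"green",len(p),el,cv2.boundingRect(p),onz(c,*el[0],.090))
    m=mask(c,(0,0,0),(180,255,45),b);p=cv2.findNonZero(m);print("black",len(p),cv2.boundingRect(p))
cr=[cv2.resize(c["img"][y:y+90,x:x+120],None,fx=3.3,fy=3.3,interpolation=2) for c,x,y in((S,180,120),(S,270,180),(D,240,215),(D,150,120))]
cv2.imwrite("pics/crops0.png",np.vstack([np.hstack(cr[:2]),np.hstack(cr[2:])])[:,:,::-1])
E
```

```text
scene red 41 ((303.26348876953125, 201.16888427734375), (2.4412002563476562, 21.389564514160156), 54.462318420410156) (295, 195, 18, 14)
[0.54981322 0.09142317 0.127     ]
[array([311.70576726, 195.14635997]), array([294.81903552, 207.34958265])] [array([0.5157, 0.0896, 0.127 ]), array([0.5828, 0.0935, 0.127 ])]
side red 88 ((206.20001220703125, 162.10000610351562), (3.4785051345825195, 26.879358291625977), 71.56504821777344) (193, 157, 27, 12)
[0.55209265 0.09049218 0.127     ]
[array([218.69995322, 157.97522719]), array([193.47956861, 166.4324524 ])] [array([0.5924, 0.0925, 0.127 ]), array([0.5124, 0.0878, 0.127 ])]
scene green 139 ((218.5609588623047, 155.7921142578125), (14.746318817138672, 28.229965209960938), 85.5908203125) (205, 148, 28, 16) [ 0.51219837 -0.28415998  0.09      ]
black 66 (202, 135, 48, 19)
side green 614 ((280.3922424316406, 256.81024169921875), (34.405601501464844, 48.19645309448242), 95.4349594116211) (257, 240, 47, 34) [ 0.50853974 -0.29067715  0.09      ]Traceback (most recent call last):
  File "<stdin>", line 12, in <module>
TypeError: object of type 'NoneType' has no len()
```

```bash
python3 -m jog '[[0,0.03,-0.0075,0,0],[0,0.03,-0.0075,0,0],[0,0.03,-0.0075,0,0],[0,0,0,0,-7.16],[0,0,0,0,-7.16]]' 40
python3 -m jog '[[0,0,0,0,-7.16],[0,0,0,0,-7.16],[0,0,0,0,-7.16],[0,0,0,0,-7.16],[0,0,0,0,-7.16]]'
python3 -m jog '[[0,0,0,0,-7.16],[0,0,0,0,-7.16],[0,0,0,0,-7.16],[0,0,0,0,-7.16],[0,0,0,0,-7.16]]'
python3 -m jog '[[0,0,0,0,-7.16],[0,0,0,0,0],[0,0,0,0,0]]'
python3 - <<'E'
from workcell import env
from h import *
s=env.get_state();print(s["tcp_pos"],s["orientation"],s["joint_pos"],s["finger_gap"])
c=env.read_camera("wrist");cv2.imwrite("pics/w1.png",c["img"][:,:,::-1]);np.savez("w1.npz",**c)
S=dict(np.load("scene0.npz"));D=dict(np.load("side0.npz"))
cr=[cv2.resize(k["img"][y:y+90,x:x+120],None,fx=3.3,fy=3.3,interpolation=2) for k,x,y in((S,180,120),(S,270,180),(D,240,215),(D,150,120))]
cv2.imwrite("pics/crops0.png",np.vstack([np.hstack(cr[:2]),np.hstack(cr[2:])])[:,:,::-1])
m=mask(c,(165,90,40),(180,255,255),(0,0,512,384))|mask(c,(0,150,40),(4,255,255),(0,0,512,384))
n,l,st,ce=cv2.connectedComponentsWithStats(m)
for i in range(1,n):
    if st[i][4]>100:
        r=cv2.minAreaRect(cv2.findNonZero((l==i).astype(np.uint8)));print(st[i],r);b=cv2.boxPoints(r);print([onz(c,*x,.127).round(4) for x in b],onz(c,*r[0],.127))
E
```

```text
clock: 0.52
tcp_pos: [0.5517, 0.0918, 0.2419]
orientation: [-0.0, 0.61, 0.792, -0.0]
wrist_force: [0.3, 0.3, 0.8]
finger_gap: 0.0431
grip_force: 0.0
clock: 0.93
tcp_pos: [0.5522, 0.09, 0.2418]
orientation: [-0.0, 0.338, 0.941, -0.0]
wrist_force: [0.1, -0.2, 0.7]
finger_gap: 0.0428
grip_force: 0.0
clock: 1.35
tcp_pos: [0.5522, 0.09, 0.2418]
orientation: [-0.001, 0.033, 0.999, -0.0]
wrist_force: [-0.2, -0.3, 0.5]
finger_gap: 0.0424
grip_force: 0.0
clock: 1.6
tcp_pos: [0.5523, 0.09, 0.2419]
orientation: [-0.0, -0.025, 1.0, -0.0]
wrist_force: [1.0, -0.1, -0.1]
finger_gap: 0.0428
grip_force: 0.0
[0.55230011 0.08995933 0.2419188 ] [-3.85248427e-04 -2.51162320e-02  9.99684463e-01 -1.91377538e-05] [ 1.80298679e-02  2.83810492e-01  4.77395168e-03  1.29252999e+00
 -4.37365546e-05 -3.22078658e-02] 0.042837284810414815
[249 151  12  85 906] ((254.5, 193.0), (84.0, 11.0), 90.0)
[array([0.5114, 0.0825, 0.127 ]), array([0.5109, 0.0925, 0.127 ]), array([0.5957, 0.0975, 0.127 ]), array([0.5963, 0.0864, 0.127 ])] [0.55145975 0.08960406 0.127     ]
```

View pics/w1.png

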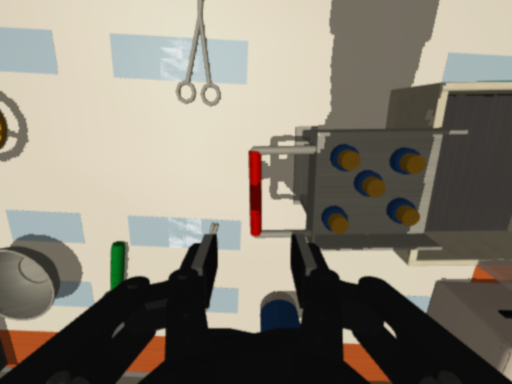

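View pics/crops0.png

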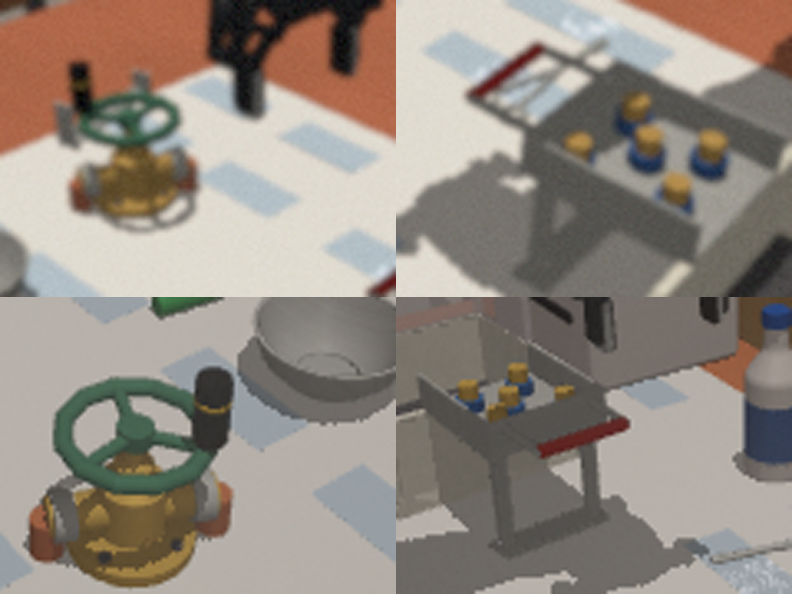

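The wrist view shows the handle at (254,193), upright in the picture and 84 mm long, so the jaws straddle it correctly. Its position agrees with the first estimate, so I'll go down and grip.

```bash
python3 -m jog '[[0,0,0,0.041,0],[0,0,0,0.041,0],[0,0,0,0.03,0],[0,0,0,0.011,0],[0,0,0,0,0]]' 40
python3 -m jog '[[1,0,0,0,0],[1,0,0,0,0],[1,0,0,0,0],[1,0,0,0,0],[1,0,0,0,0]]' 40
python3 - <<'E'
import numpy as np
r,h=185,26;p=None
for t in np.arange(0,1.21,.1):
    q=np.array([-r*np.cos(t)+h*np.sin(t),r*np.sin(t)+h*np.cos(t)])
    print(round(t,2),None if p is None else (q-p).round(1),q.round(0));p=q
E
```

```text
clock: 2.07
tcp_pos: [0.5495, 0.0899, 0.1154]
orientation: [-0.004, -0.026, 1.0, 0.0]
wrist_force: [-0.4, -0.3, 0.1]
finger_gap: 0.0427
grip_force: 0.0
clock: 2.48
tcp_pos: [0.5537, 0.0914, 0.1211]
orientation: [0.002, -0.027, 1.0, 0.001]
wrist_force: [-0.1, 5.1, -0.3]
finger_gap: 0.0106
grip_force: 39.0
0.0 None [-185.   26.]
0.1 [ 3.5 18.3] [-181.   44.]
0.2 [ 5.3 17.9] [-176.   62.]
0.3 [ 7.1 17.3] [-169.   80.]
0.4 [ 8.8 16.5] [-160.   96.]
0.5 [10.4 15.5] [-150.  112.]
0.6 [11.9 14.4] [-138.  126.]
0.7 [13.3 13.1] [-125.  139.]
0.8 [14.5 11.8] [-110.  151.]
0.9 [15.6 10.3] [-95. 161.]
1.0 [16.6  8.6] [-78. 170.]
1.1 [17.3  6.9] [-61. 177.]
1.2 [17.9  5.2] [-43. 182.]
```

```bash
python3 -m jog '[[1,0,0.0015,-0.009,0],[1,0,0.002,-0.009,0],[1,0,0.0025,-0.009,0],[1,0,0.0028,-0.009,0],[1,0,0.0035,-0.0087,0]]' 50
python3 -m jog '[[1,0,0.0036,-0.0086,0],[1,0,0.0042,-0.0083,0],[1,0,0.0046,-0.0082,0],[1,0,0.005,-0.0078,0],[1,0,0.0054,-0.0077,0]]'
python3 -m jog '[[1,0,0.0058,-0.0073,0],[1,0,0.0061,-0.0071,0],[1,0,0.0065,-0.0067,0],[1,0,0.0068,-0.0064,0],[1,0,0.0071,-0.006,0]]'
```

```text
clock: 2.9
tcp_pos: [0.5529, 0.1028, 0.1655]
orientation: [0.001, -0.027, 1.0, 0.0]
wrist_force: [3.6, 3.0, -7.3]
finger_gap: 0.0096
grip_force: 48.6
clock: 3.32
tcp_pos: [0.5515, 0.1242, 0.2061]
orientation: [0.001, -0.026, 1.0, -0.001]
wrist_force: [4.8, -3.1, -3.2]
finger_gap: 0.0101
grip_force: 48.6
clock: 3.73
tcp_pos: [0.5496, 0.1547, 0.2407]
orientation: [0.001, -0.026, 1.0, -0.003]
wrist_force: [1.0, -10.0, 6.1]
finger_gap: 0.0101
grip_force: 48.7
```

```bash
python3 -m jog '[[1,0,0.0074,-0.0057,0],[1,0,0.0077,-0.0053,0],[1,0,0.0079,-0.005,0],[1,0,0.0082,-0.0045,0],[1,0,0.0084,-0.0041,0]]'
python3 -m jog '[[1,0,0.0086,-0.0036,0],[1,0,0.0088,-0.0032,0],[1,0,0.0089,-0.0028,0],[1,0,0.009,-0.0024,0],[1,0,0,0,0]]'
python3 -m jog '[[1,0,0,0,0],[1,0,0,0,0],[1,0,0,0,0],[1,0,0,0,0],[1,0,0,0,0]]'
python3 - <<'E'
from workcell import env
from h import *
for n in("scene","side"):
    c=env.read_camera(n);i=c["img"]; x,y=(270,120) if n=="scene" else (90,60)
    cv2.imwrite(f"pics/{n}2.png",cv2.resize(i[y:y+200,x:x+200],None,fx=2,fy=2)[:,:,::-1])
a,b=cv2.imread("pics/scene2.png"),cv2.imread("pics/side2.png");cv2.imwrite("pics/up.png",np.hstack([a,b]))
E
```

```text
clock: 4.15
tcp_pos: [0.5471, 0.1943, 0.2666]
orientation: [0.002, -0.026, 1.0, -0.003]
wrist_force: [-1.1, -9.1, 11.8]
finger_gap: 0.01
grip_force: 51.1
clock: 4.57
tcp_pos: [0.5447, 0.2319, 0.2789]
orientation: [0.002, -0.027, 1.0, -0.001]
wrist_force: [-2.1, -5.5, 13.0]
finger_gap: 0.0102
grip_force: 52.8
clock: 4.98
tcp_pos: [0.5448, 0.2307, 0.2786]
orientation: [0.002, -0.026, 1.0, -0.001]
wrist_force: [-2.0, -5.3, 13.0]
finger_gap: 0.0102
grip_force: 52.7
```

View pics/up.png

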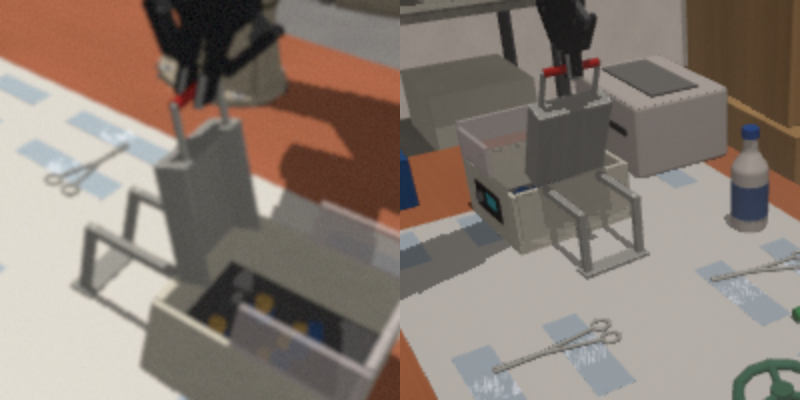

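The left half shows the tray at about 1.2 rad. Several brass necks and blue flanges lie in the basin at about (215,322), (265,300), (265,345) and (310,328), and nothing is on the bench. I'll lower the tray and count the hubs.

```bash
python3 -m jog '[[1,0,-0.009,0.0024,0],[1,0,-0.0089,0.0028,0],[1,0,-0.0088,0.0032,0],[1,0,-0.0086,0.0036,0],[1,0,-0.0084,0.0041,0]]'
python3 -m jog '[[1,0,-0.0082,0.0045,0],[1,0,-0.0079,0.005,0],[1,0,-0.0077,0.0053,0],[1,0,-0.0074,0.0057,0],[1,0,-0.0071,0.006,0]]'
python3 -m jog '[[1,0,-0.0068,0.0064,0],[1,0,-0.0065,0.0067,0],[1,0,-0.0061,0.0071,0],[1,0,-0.0058,0.0073,0],[1,0,-0.0054,0.0077,0]]'
python3 -m jog '[[1,0,-0.005,0.0078,0],[1,0,-0.0046,0.0082,0],[1,0,-0.0042,0.0083,0],[1,0,-0.0036,0.0086,0],[1,0,-0.0035,0.0087,0]]'
python3 -m jog '[[1,0,-0.0028,0.009,0],[1,0,-0.0025,0.009,0],[1,0,-0.002,0.009,0],[1,0,-0.0015,0.008,0],[1,0,0,0,0]]'
python3 - <<'E'
from workcell import env
from h import *
c=env.read_camera("scene");np.savez("scene3.npz",**c)
i=c["img"];cv2.imwrite("pics/down.png",cv2.resize(i[170:320,290:490],None,fx=4,fy=4,interpolation=2)[:,:,::-1])
E
```

```text
clock: 5.5
tcp_pos: [0.5475, 0.1878, 0.2612]
orientation: [0.002, -0.027, 1.0, -0.0]
wrist_force: [1.3, -1.1, 4.9]
finger_gap: 0.0103
grip_force: 52.9
clock: 5.92
tcp_pos: [0.5499, 0.1494, 0.2323]
orientation: [0.001, -0.027, 1.0, -0.0]
wrist_force: [3.4, -1.1, 3.2]
finger_gap: 0.0102
grip_force: 54.5
clock: 6.33
tcp_pos: [0.5518, 0.1197, 0.196]
orientation: [0.001, -0.027, 1.0, 0.001]
wrist_force: [5.0, -1.5, 0.2]
finger_gap: 0.0102
grip_force: 55.3
clock: 6.75
tcp_pos: [0.5528, 0.0993, 0.1542]
orientation: [0.001, -0.027, 1.0, 0.001]
wrist_force: [6.1, 3.1, 0.5]
finger_gap: 0.0102
grip_force: 54.6
clock: 7.17
tcp_pos: [0.5532, 0.0914, 0.1209]
orientation: [0.001, -0.027, 1.0, 0.002]
wrist_force: [3.1, 4.4, 7.4]
finger_gap: 0.0096
grip_force: 55.3
```

View pics/down.png

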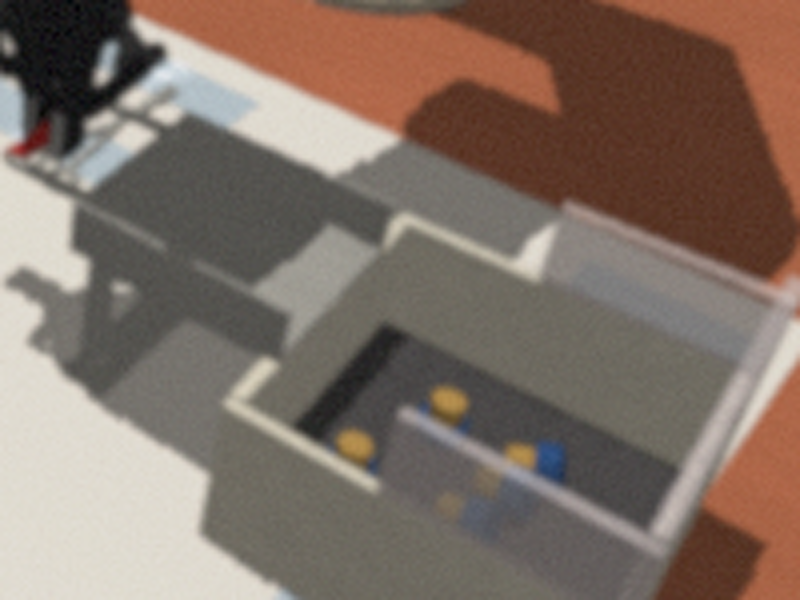

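The tray is flat and empty. All five hubs lie in the basin, with necks at (355,440), (450,400), (520,460), (490,490) and (455,510). I'll release, rise, and work out where the crank is.

```bash
python3 -m jog '[[0,0,0,0,0],[0,0,0,0,0],[0,0,0,0,0],[0,0,0,-0.04,0],[0,0,0,-0.04,0]]'
python3 -m jog '[[-0.3,0,0,-0.04,0],[-0.3,0,0,0,0]]'
python3 - <<'E'
from h import *
from workcell import env
S=dict(np.load("scene0.npz"));D=dict(np.load("side0.npz"))
print(tri(S,(204.5,146.5),D,(304.2,248.8)),onz(D,304.2,248.8,.12),onz(S,204.5,146.5,.12))
for z in(.085,.09,.095):print(onz(D,280.4,256.8,z),onz(S,218.6,155.8,z))
print(tri(S,(218.6,155.8),D,(280.4,256.8)))
print("bowl",onz(D,341,230,.05),"bottle",onz(D,265,170,0))
E
```

```text
clock: 7.63
tcp_pos: [0.5489, 0.0898, 0.1973]
orientation: [-0.005, -0.027, 1.0, -0.0]
wrist_force: [1.1, 0.2, 0.5]
finger_gap: 0.0428
grip_force: 0.0
clock: 7.8
tcp_pos: [0.5552, 0.0899, 0.2478]
orientation: [0.005, -0.027, 1.0, -0.0]
wrist_force: [1.4, 0.4, 1.6]
finger_gap: 0.0554
grip_force: 0.0
(array([ 0.53814563, -0.32234414,  0.11838453]), np.float64(0.0038655189153562683)) [ 0.53853023 -0.32465461  0.12      ] [ 0.53873577 -0.31805456  0.12      ]
[ 0.51219053 -0.28637839  0.085     ] [ 0.50663493 -0.29150284  0.085     ]
[ 0.50857111 -0.29066231  0.09      ] [ 0.51214268 -0.28403215  0.09      ]
[ 0.50495168 -0.29494623  0.095     ] [ 0.51765043 -0.27656146  0.095     ]
(array([ 0.50986077, -0.288174  ,  0.08751173]), np.float64(0.0012439370683456246))
bowl [ 0.71296631 -0.26468296  0.05      ] bottle [0.79587246 0.14986089 0.        ]
```

```bash
python3 -m jog '[[-0.3,0.0035,-0.041,0,0],[-0.3,0.0035,-0.041,0,0],[-0.3,0.0035,-0.041,0,0],[-0.3,0.0035,-0.041,0,0],[-0.3,0.0035,-0.041,0,0]]'
python3 -m jog '[[-0.3,0.0035,-0.041,0,0],[-0.3,0.0035,-0.041,0,0],[-0.3,0.0035,-0.041,0,0],[-0.3,0.0035,-0.041,0,0],[-0.3,0.0035,-0.041,0,0]]'
python3 -m jog '[[-0.3,0,0,0,0],[-0.3,0,0,0,0],[-0.3,0,0,0,0]]'
python3 - <<'E'
from workcell import env
from h import *
s=env.get_state();print(s["tcp_pos"],s["orientation"],s["joint_pos"])
c=env.read_camera("wrist");np.savez("w4.npz",**c);cv2.imwrite("pics/w4.png",c["img"][:,:,::-1])
m=mask(c,(60,60,20),(95,255,255),(0,0,512,384));n,l,st,ce=cv2.connectedComponentsWithStats(m);i=1+st[1:,4].argmax()
el=cv2.fitEllipse(cv2.convexHull(cv2.findNonZero((l==i).astype(np.uint8))));print(st[i],el,onz(c,*el[0],.09))
m=mask(c,(20,120,60),(32,255,255),(0,0,512,384));n,l,st,ce=cv2.connectedComponentsWithStats(m)
print([(st[i],ce[i],onz(c,*ce[i],.124)) for i in range(1,n) if st[i][4]>30])
E
```

```text
clock: 8.22
tcp_pos: [0.5448, -0.1171, 0.2394]
orientation: [-0.001, -0.027, 1.0, 0.0]
wrist_force: [0.9, -0.1, 0.0]
finger_gap: 0.0556
grip_force: 0.0
clock: 8.63
tcp_pos: [0.5383, -0.3229, 0.2392]
orientation: [-0.001, -0.027, 1.0, 0.001]
wrist_force: [1.4, 0.6, 0.8]
finger_gap: 0.0559
grip_force: 0.0
clock: 8.88
tcp_pos: [0.5387, -0.3209, 0.2391]
orientation: [-0.001, -0.026, 1.0, 0.001]
wrist_force: [-0.2, 0.1, -0.4]
finger_gap: 0.0553
grip_force: 0.0
[ 0.53871029 -0.32093219  0.23909591] [-0.00104821 -0.02637329  0.99965101  0.00109631] [-6.65373713e-01  4.20556136e-01  1.94191761e-01  1.34744511e+00
  3.51332716e-04 -7.18126993e-01]
[ 240  112   95   93 3193] ((287.2314758300781, 158.2327423095703), (91.33985900878906, 94.67072296142578), 57.21281051635742) [ 0.50817662 -0.28795451  0.09      ]
[(array([251, 125,  32,  49, 892], dtype=int32), array([267.99439462, 148.28251121]), array([ 0.49428787, -0.31104416,  0.124     ])), (array([290, 125,  20,  41, 498], dtype=int32), array([299.07630522, 142.61044177]), array([ 0.48765292, -0.28314209,  0.124     ])), (array([267, 171,  17,  12,  68], dtype=int32), array([275.69117647, 176.47058824]), array([ 0.52036299, -0.30192668,  0.124     ]))]
```

View pics/w4.png

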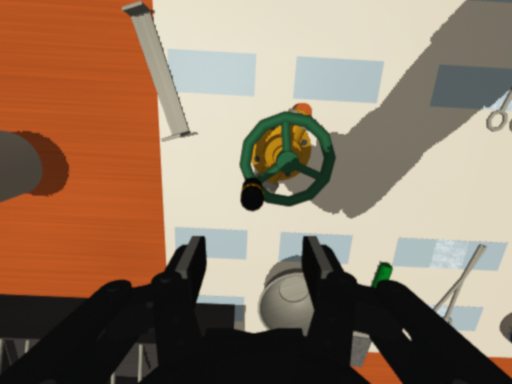

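The wrist view shows the wheel's centre at (288,160) and the top of the crank grip at (252,197). The bowl and retractor stay clear of the gripper at this height.

```bash
python3 - <<'E'
from h import *
c=dict(np.load("w4.npz"))
m=mask(c,(0,0,0),(180,255,45),(235,170,272,215));p=cv2.findNonZero(m);print(len(p),cv2.boundingRect(p))
n,l,st,ce=cv2.connectedComponentsWithStats(m);print(st,ce)
for z in(.13,.144):print(z,onz(c,252,197,z))
print("hub",onz(c,288,160,.092))
E
```

```text
618 (242, 174, 30, 36)
[[     0      0    512    384 195990]
 [   242    174     30     36    618]] [[255.50505128 191.49460687]
 [253.89805825 193.21035599]]
0.13 [ 0.53998915 -0.32332249  0.13      ]
0.144 [ 0.53541201 -0.32350385  0.144     ]
hub [ 0.50965666 -0.28725346  0.092     ]
```

```bash
python3 -m jog '[[-0.3,0,-0.002,0.04,0],[-0.3,0,0,0.04,0],[-0.3,0,0,0.03,0],[-0.3,0,0,0.012,0],[-0.3,0,0,0,0]]' 50
python3 -m jog '[[1,0,0,0,0],[1,0,0,0,0],[1,0,0,0,0],[1,0,0,0,0],[1,0,0,0,0]]' 50
```

```text
clock: 9.35
tcp_pos: [0.5376, -0.3193, 0.1142]
orientation: [-0.003, -0.028, 1.0, 0.003]
wrist_force: [-0.3, -0.3, -0.5]
finger_gap: 0.0556
grip_force: 0.0
clock: 9.77
tcp_pos: [0.5407, -0.323, 0.1207]
orientation: [0.002, -0.027, 1.0, -0.0]
wrist_force: [-1.4, 4.1, 6.3]
finger_gap: 0.021
grip_force: 48.9
```

```bash
python3 - <<'E'
import numpy as np
for k in range(20):
    a=np.radians(-152-18*k);print(k,np.round([-.01408*np.cos(a),.01408*np.sin(a)],4))
E
python3 -m jog '[[1,0.0062,-0.0033,0,0],[1,0.0062,-0.0033,0,0]]' 50
```

```text
0 [ 0.0124 -0.0066]
1 [ 0.0139 -0.0024]
2 [0.0139 0.002 ]
3 [0.0127 0.0062]
4 [0.0101 0.0098]
5 [0.0066 0.0124]
6 [0.0024 0.0139]
7 [-0.002   0.0139]
8 [-0.0062  0.0127]
9 [-0.0098  0.0101]
10 [-0.0124  0.0066]
11 [-0.0139  0.0024]
12 [-0.0139 -0.002 ]
13 [-0.0127 -0.0062]
14 [-0.0101 -0.0098]
15 [-0.0066 -0.0124]
16 [-0.0024 -0.0139]
17 [ 0.002  -0.0139]
18 [ 0.0062 -0.0127]
19 [ 0.0098 -0.0101]
clock: 9.93
tcp_pos: [0.5292, -0.3294, 0.1207]
orientation: [0.002, -0.028, 1.0, 0.0]
wrist_force: [-1.0, 10.2, 8.7]
finger_gap: 0.0209
grip_force: 49.2
```

```bash
python3 -m jog '[[1,0.0139,-0.0024,0,0],[1,0.0139,0.002,0,0],[1,0.0127,0.0062,0,0],[1,0.0101,0.0098,0,0]]'
python3 -m jog '[[1,0.0066,0.0124,0,0],[1,0.0024,0.0139,0,0],[1,-0.002,0.0139,0,0],[1,-0.0062,0.0127,0,0],[1,-0.0098,0.0101,0,0]]'
```

```text
clock: 10.27
tcp_pos: [0.4799, -0.3174, 0.1208]
orientation: [0.005, -0.028, 1.0, -0.0]
wrist_force: [13.5, 6.5, 2.1]
finger_gap: 0.0206
grip_force: 48.9
clock: 10.68
tcp_pos: [0.4818, -0.2551, 0.1207]
orientation: [0.0, -0.026, 1.0, -0.002]
wrist_force: [-3.9, -3.0, 7.4]
finger_gap: 0.0207
grip_force: 50.0
```

```bash
cat > g.py <<'E'
# compact report of a jog; exit 1 if the sideways force says the stop was met
import sys,re,json,math
t=sys.stdin.read()
try:
    v=lambda k:json.loads(re.search(k+r": (\[.*?\]|[-\d.]+)",t)[1])
    p,f=v("tcp_pos"),v("wrist_force")
except Exception: print(t);sys.exit(1)
dx,dy=p[0]-.509,p[1]+.288;r=math.hypot(dx,dy)
ft=(-dy*f[0]+dx*f[1])/r;fr=(dx*f[0]+dy*f[1])/r
print(v("clock"),p,"ang %.0f r %.1f Ft %.1f Fr %.1f Fz %.1f"%(math.degrees(math.atan2(dy,dx)),r*1e3,ft,fr,f[2]))
sys.exit(abs(ft)>18 or abs(fr)>45)
E
J="x"; python3 -m jog '[[1,-0.0124,0.0066,0,0]]' | python3 g.py &&
python3 -m jog '[[1,-0.0139,0.0024,0,0]]' | python3 g.py &&
python3 -m jog '[[1,-0.0139,-0.002,0,0]]' | python3 g.py &&
python3 -m jog '[[1,-0.0127,-0.0062,0,0]]' | python3 g.py &&
python3 -m jog '[[1,-0.0101,-0.0098,0,0]]' | python3 g.py &&
python3 -m jog '[[1,-0.0066,-0.0124,0,0]]' | python3 g.py &&
python3 -m jog '[[1,-0.0024,-0.0139,0,0]]' | python3 g.py &&
python3 -m jog '[[1,0.002,-0.0139,0,0]]' | python3 g.py &&
python3 -m jog '[[1,0.0062,-0.0127,0,0]]' | python3 g.py &&
python3 -m jog '[[1,0.0098,-0.0101,0,0]]' | python3 g.py
```

```text
10.77 [0.4934, -0.2468, 0.1207] ang 111 r 44.1 Ft 4.9 Fr 1.0 Fz 9.5
10.85 [0.5071, -0.2425, 0.1207] ang 92 r 45.5 Ft 5.5 Fr 2.7 Fz 11.1
10.93 [0.5216, -0.2428, 0.1207] ang 74 r 46.9 Ft 4.2 Fr 4.1 Fz 11.4
11.02 [0.5356, -0.2478, 0.1207] ang 57 r 48.2 Ft 4.8 Fr 3.2 Fz 9.9
11.1 [0.5473, -0.2573, 0.1207] ang 39 r 49.1 Ft 4.2 Fr 2.2 Fz 8.9
11.18 [0.5553, -0.27, 0.1207] ang 21 r 49.7 Ft 4.5 Fr 1.7 Fz 8.1
11.27 [0.5586, -0.2845, 0.1207] ang 4 r 49.7 Ft 4.5 Fr -1.6 Fz 8.1
11.35 [0.5571, -0.2991, 0.1207] ang -13 r 49.4 Ft 4.9 Fr -3.8 Fz 9.3
11.43 [0.5538, -0.3066, 0.1208] ang -23 r 48.5 Ft 57.9 Fr 5.1 Fz 14.2
```

Tangential force jumped from 5 to 58 N at about -25°, so that is the stop. I'll hold there briefly, then relax.

```bash
python3 -m jog '[[1,0,0,0,0],[1,0,0,0,0],[1,0,0,0,0]]' | python3 g.py
python3 -m jog '[[1,-0.0015,0.004,0,0],[1,-0.0015,0.003,0,0],[1,0,0,0,0]]'
python3 - <<'E'
from workcell import env
import cv2
c=env.read_camera("side");cv2.imwrite("pics/stop.png",cv2.resize(c["img"][200:320,220:380],None,fx=4,fy=4)[:,:,::-1])
E
```

```text
11.68 [0.5543, -0.3058, 0.1209] ang -21 r 48.7 Ft 27.1 Fr 5.0 Fz 9.0
clock: 11.93
tcp_pos: [0.5546, -0.3051, 0.1209]
orientation: [0.003, -0.028, 1.0, -0.001]
wrist_force: [4.6, 4.2, 6.6]
finger_gap: 0.0208
grip_force: 50.9
```

View pics/stop.png

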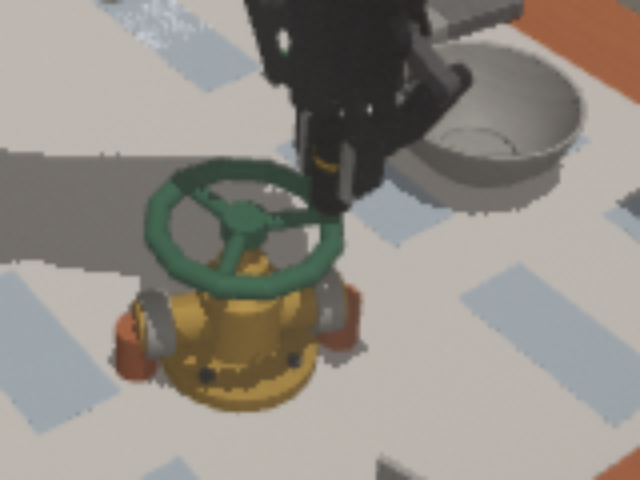

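The side view shows the crank grip between the fingers at about (330,170), with the bowl clear. Now I'll back it off anticlockwise, 20 rows per turn.

```bash
python3 -m jog '[[1,-0.0044,0.0134,0,0],[1,0,0.0141,0,0],[1,0.0044,0.0134,0,0],[1,0.0083,0.0114,0,0],[1,0.0114,0.0083,0,0]]' | python3 g.py &&
python3 -m jog '[[1,0.0134,0.0044,0,0],[1,0.0141,0,0,0],[1,0.0134,-0.0044,0,0],[1,0.0114,-0.0083,0,0],[1,0.0083,-0.0114,0,0]]' | python3 g.py &&
python3 -m jog '[[1,0.0044,-0.0134,0,0],[1,0,-0.0141,0,0],[1,-0.0044,-0.0134,0,0],[1,-0.0083,-0.0114,0,0],[1,-0.0114,-0.0083,0,0]]' | python3 g.py &&
python3 -m jog '[[1,-0.0134,-0.0044,0,0],[1,-0.0141,0,0,0],[1,-0.0134,0.0044,0,0],[1,-0.0114,0.0083,0,0],[1,-0.0083,0.0114,0,0]]' | python3 g.py
```

```text
12.4 [0.5325, -0.2463, 0.1209] ang 61 r 47.9 Ft -4.1 Fr 2.7 Fz 6.8
12.82 [0.4715, -0.27, 0.1209] ang 154 r 41.6 Ft -5.1 Fr -10.0 Fz 2.0
13.23 [0.4934, -0.3278, 0.1207] ang -111 r 42.7 Ft -3.1 Fr -12.5 Fz 14.2
13.65 [0.553, -0.3086, 0.1208] ang -25 r 48.6 Ft -4.6 Fr -0.6 Fz 9.1
```

```bash
python3 -m jog '[[1,-0.0044,0.0134,0,0],[1,0,0.0141,0,0],[1,0.0044,0.0134,0,0],[1,0.0083,0.0114,0,0],[1,0.0114,0.0083,0,0]]' | python3 g.py &&
python3 -m jog '[[1,0.0134,0.0044,0,0],[1,0.0141,0,0,0],[1,0.0134,-0.0044,0,0],[1,0.0114,-0.0083,0,0],[1,0.0083,-0.0114,0,0]]' | python3 g.py &&
python3 -m jog '[[1,0.0044,-0.0134,0,0],[1,0,-0.0141,0,0],[1,-0.0044,-0.0134,0,0],[1,-0.0083,-0.0114,0,0],[1,-0.0114,-0.0083,0,0]]' | python3 g.py &&
python3 -m jog '[[1,-0.0134,-0.0044,0,0],[1,-0.0141,0,0,0],[1,-0.0134,0.0044,0,0],[1,-0.0114,0.0083,0,0],[1,-0.0083,0.0114,0,0]]' | python3 g.py &&
python3 -m jog '[[1,0,0,0,0],[1,0,0,0,0],[1,0,0,0,0],[1,0,0,0,0],[1,0,0,0,0]]'
```

```text
14.07 [0.5325, -0.2463, 0.1209] ang 61 r 47.9 Ft -4.3 Fr 2.2 Fz 7.7
14.48 [0.4715, -0.27, 0.1209] ang 154 r 41.6 Ft -4.6 Fr -9.2 Fz 2.3
14.9 [0.4934, -0.3278, 0.1207] ang -111 r 42.7 Ft -2.8 Fr -11.6 Fz 14.3
15.32 [0.553, -0.3086, 0.1208] ang -25 r 48.6 Ft -4.4 Fr -0.0 Fz 8.1
clock: 15.73
tcp_pos: [0.554, -0.3066, 0.1209]
orientation: [0.003, -0.027, 1.0, -0.001]
wrist_force: [3.7, 1.2, 6.8]
finger_gap: 0.0206
grip_force: 51.2
```

```bash
python3 -m jog '[[1,-0.0005,0.0018,0,0],[1,0,0,0,0],[1,0,0,0,0],[1,0,0,0,0],[1,0,0,0,0]]'
python3 - <<'E'
from workcell import env
import cv2
cv2.imwrite("pics/fin.png",env.read_camera("scene")["img"][:,:,::-1])
E
```

```text
clock: 16.15
tcp_pos: [0.5542, -0.306, 0.1209]
orientation: [0.003, -0.027, 1.0, -0.002]
wrist_force: [3.8, -2.7, 5.6]
finger_gap: 0.0205
grip_force: 50.9
```

View pics/fin.png

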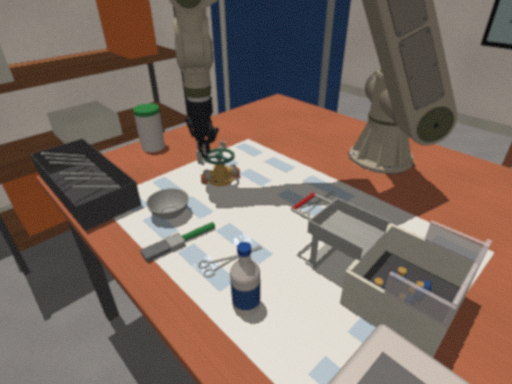

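The final view shows the tray flat and empty at (350,220), the hubs in the basin at about (405,285), the bystanders where they were, and the gripper on the crank grip at (205,150).

```bash
python3 -c "
from workcell import env
print(env.hand_in())"
```

```text
the job is handed in; nothing more can be done
None
```

The job is handed in, though no verdict came back: all five hubs are in the basin, the tray is flat, and the valve was closed to its stop and backed off two turns (within about 0.03 rad by my measurement), with the gripper still holding the crank grip at about 50 N.

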